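# Refit the dough sheeter's scraper in its carrier

## Task

The dough sheeter's blue scraper has been washed and must go back into its carrier: slide it, steel edge first and flat on the bench, into the carrier's two rails and press it in against the spring buffers until the red-knobbed plunger drops into its lock hole, so that it stays locked when you let go. How deep it goes depends on where the stop bridge is clamped today, so feel for it: about two kilos of push is plenty, four would bend the bridge, so do not ram it; and leave the other things on the bench where they are.

Things in the scene. Friction and masses are not known exactly. Their poses are not given: they have to be found in the camera images.
- scraper: blue plastic plate lying flat, 8 mm thick, 0.25 to 0.5 kg; origin on its underside, x to the steel edge, z up. Plate 130 mm wide (y) from x = -75 to +45 mm, then a 100 mm wide steel taper to x = +75 mm, 8 mm high falling to 1 mm. Its front shoulders (x = +45 mm, |y| 50 to 65 mm) meet the buffers and stops
- grip (a point): middle of the top of the scraper's upright blue grip, 52 mm above the scraper's underside, at scraper x = -63 mm. The grip is 16 mm thick (x), 50 mm wide (y), 44 mm high above the plate; from its rear face the plate reaches 4 mm farther back
- lock_hole (a point): middle of the lock hole at the plate's top face, at scraper x = +20 mm; 14 mm long (x), 20 mm wide (y), through
- carrier: aluminium carrier screwed to the bench, 222 x 170 mm (210 over its lugs), 20 mm high; origin on the bench midway between the rails, x = the way the scraper slides in. Rails from x = -60 to +40 mm: groove 134 mm wide, 11 mm high, floor is the bench, lips above it 12.5 mm wide
- mouth (a point): point on the bench midway between the rails' front ends (carrier x = -60 mm); flared lead-ins reach 25 mm farther out, 153 mm apart at their tips
- stop_zero (a point): point on the bench at carrier x = +46 mm, where the grey stop bridge's hard stops stand at setting s = 0. The bridge (35 mm high) is clamped at a setting s of 0 to 35 mm farther in (+x), different each time and not reported. Two black buffers stand 6 mm proud of the stops and push back with about 7 N together when flush. Locked, the scraper rests up to 2 mm off the stops
- plunger (a joint): lift of the sprung plunger, m: vertical 10 mm pin under a red knob (24 mm wide, top 58 mm up) on the bridge's arm, 25 mm before the stops. 0 = down, nose 0.5 mm above the bench (also when the carrier is empty); about 0.0075 = riding on the plate. The taper lifts it by itself; over the hole it drops in about 0.3 s
- kit_tape: roll of beige masking tape lying flat, 94 mm across, 25 mm high; a bystander, leave it alone. Origin: centre of its underside.
- cutter_ring_1: steel pastry cutter ring, 70 mm across, 35 mm high; a bystander, leave it alone. Origin: centre of its underside.
- cutter_ring_3: steel pastry cutter ring, 64 mm across, 30 mm high; a bystander, leave it alone. Origin: centre of its underside.
- tub_2: small white tub with a teal lid, 72 mm across, 60 mm high; a bystander, leave it alone. Origin: centre of its underside.
- pastry_brush: pastry brush with a wooden handle lying flat, 228x58x12 mm; a bystander, leave it alone. Origin: centre of its underside.
- spice_2: spice shaker, 47 mm across, 97 mm high; a bystander, leave it alone. Origin: centre of its underside.

How it is judged:
By the outcome, as a careful person would: the job done as asked, in the order asked, and still so for the second after the job is handed in, with the robot touching nothing.
It also fails if it takes over 51 s, if anything falls off the work surface, if the arm or the gripper's body presses on something with over 40 N, if the wrist force passes 120 N, or if a joint passes its speed limit or range.

## Robot

A 6-joint arm with a two-finger parallel gripper is mounted at the origin on a cart in front of the work surface, level with it; the furniture and walls round the work are solid. World frame = base frame: x ahead of the robot, y to its left, z up, the work surface at z = 0. Lengths are in m, angles in rad, forces in N, time in s.
With the tool pointing down it reaches from about 0.225 to 0.725 m from the base axis. Payload 3.1 kg.
Tool frame: the origin (TCP) lies midway between the tips of the shut fingers; the grasp point (between the pads) lies bot.grip_point_offset behind it (bot.grip_point_offset is the distance from the TCP to the grasp point, in m); z points along the fingers, y is the line along which they close (so a half turn about z gives the same grasp; the last joint's range is limited). The gripper opens to 85 mm and grips with 20 to 120 N. Pads are 22 mm wide; open, the fingers measure 114 mm over their backs; the gripper's body (76 mm by 85 mm) begins 54 mm behind the grasp point. The pads swing forward as they close: fully open they stand 13 mm farther back than shut.
Start: joints at [1.145, 0.048, 0.099, 1.622, 0, 1.443], TCP at [0.154, 0.502, 0.231] pointing down, gripper open.
Joint ranges: [-2.91, 2.91], [-0.99, 1.94], [-1.21, 1.42], [-2.12, 2.29], [-1.49, 1.47], [-3.14, 3.14]. Speed limits (rad/s): [2.79, 2.79, 3.14, 3.14, 3.14, 3.14].

## Interface

Orientations are given as a unit quaternion [w, x, y, z].
In Python, from bench import telemetry, eyes, bot gives the robot as it stands.
- The arm moves only by the tool send_rows, never from a script. Its arguments are lists of equal length, an entry for each row: "grip": the closure, from 0 (fully open) to 1 (shut); "delta_pos": the shift along the tool's x, y, z normalised to -1 to 1, where 1 is 10 cm, a list of three; "roll": the turn about the tool's z normalised to -1 to 1, where 1 is pi rad. In form: {"grip": [grip, ...], "delta_pos": [[x, y, z], ...], "roll": [roll, ...]}. A call has 1 to 10 rows; each row is the pose to reach, as a shift and turn from the pose commanded when the call began, along the tool's axes at that moment, turning the shorter way round; what a row does not reach only later rows make up. A row lasts 1/12 s, in which the tool goes at most 41.7 mm and 7.16 degrees, less where a joint would pass 70% of its speed; a pose out of reach is approached as far as the arm can. A call with a number of a shift or a turn outside -1 to 1 is refused whole. A call with a gripper value outside its range is refused whole. The fingers move at their own pace and stop on an object; "grip_force" is the grip in N (left out, the last holds). Time passes only in rows, so rows that repeat a pose let the fingers close. It gives the time, the measured TCP pose, the force, the opening and the grip force at its end, in the units of the state.
- telemetry.observe(): the state, without advancing time (a new reading comes with each control period).
- eyes.snapshot(name): name is "side" or "top" or "wrist"; returns a dict with "image" (420x560x3 uint8, red, green, blue), "vertical_fov" (degrees; the focal length in pixels is half the picture's height over the tangent of half this angle, whatever the lens; pixels are square), "cx", "cy" (the principal point, pixels), "extrinsics" (4x4, takes a point from camera to world coordinates). Camera axes: x right, y down, z forward; pixel columns grow to the right and rows downward; lengths in m; the calibration is good to about 2 mm. A picture is of the moment at which its call begins. There is no depth.
- bot.hand_in(): hands the job in; it is judged then, once.
The state is a dict: "t": time; "joint_pos": joint angles; "joint_velocities": joint speeds; "effort": joint torques, N m; "tool_pos": TCP position; "tcp_rot": TCP orientation; "contact_force": force on the tool from outside, world axes, zero at the start; "wrist_torque": the same for the moment, N m; "gripper_width": opening from 0.0 (shut) to 1.0 (fully open); "finger_force": force on a finger pad.
Only numpy, scipy, OpenCV 4.12 (cv2) and the standard library are available. Lean on these libraries where they do the work, as an engineer would, in place of code of your own. Each camera call takes 0.05 s, during which the arm holds its last target. There are 200 camera calls.

## Working session

There is one attempt and no reset: what is moved stays moved. The work goes in short steps, Python scripts to look and compute and a tool call to move; the robot and the scene stay as the last step left them, time stands still between calls to the robot, and variables do not carry over. Pictures are saved under pics/ and viewed, at most 10 in all, crops included, and the job is handed in when it is done.

Besides the shell and the picture viewer there is one more tool, called after ">>>" by a JSON object that holds its "name" and its "arguments", one argument or row to a line. send_rows: Moves the arm, as the interface text tells. Scaled input: -1 to 1 covers 10 cm each way for a shift and pi rad each way for a turn. Its arguments: {"type":"object","properties":{"grip":{"type":"array"},"delta_pos":{"type":"array"},"roll":{"type":"array"},"grip_force":{"type":"number"}},"required":["grip","delta_pos","roll"]}

```bash
mkdir -p pics
cat > h.py <<'E'
import numpy as np, cv2
from bench import telemetry, eyes, bot
def snap(n,f):
    s=eyes.snapshot(n); cv2.imwrite(f'pics/{f}.png',s['image'][:,:,::-1]); np.savez(f'pics/{f}.npz',**s); return s
def ray(s,u,v,z):
    f=210/np.tan(np.radians(float(s['vertical_fov']))/2); T=np.array(s['extrinsics'])
    d=T[:3,:3]@np.array([(u-s['cx'])/f,(v-s['cy'])/f,1]); o=T[:3,3]
    return o+d*(z-o[2])/d[2]
E
python3 - <<'E'
from h import *
a=snap('top','top0');b=snap('side','side0')
for s in(a,b): print(np.round(s['extrinsics'],3),s['vertical_fov'],s['cx'],s['cy'])
print(telemetry.observe(),bot.grip_point_offset)
E
```

```text
[[-2.100e-02 -9.810e-01  1.940e-01  3.920e-01]
 [-1.000e+00  2.100e-02  1.000e-03  2.000e-03]
 [-5.000e-03 -1.940e-01 -9.810e-01  1.364e+00]
 [ 0.000e+00  0.000e+00  0.000e+00  1.000e+00]] 53.39363009650867 281.90342851782253 211.69920460563017
[[-0.937 -0.198  0.287  0.236]
 [-0.348  0.495 -0.796  1.16 ]
 [ 0.015 -0.846 -0.532  0.821]
 [ 0.     0.     0.     1.   ]] 48.678741626338415 272.1692478339508 213.42635157516523
{'t': 0.1, 'joint_pos': array([1.14519527e+00, 4.86509957e-02, 9.76812183e-02, 1.62198579e+00,
       1.36902587e-05, 1.44300770e+00]), 'joint_velocities': array([-0.00031112, -0.00160724,  0.00448812,  0.00020555, -0.00012528,
        0.00022056]), 'effort': array([ 2.34759558e-03, -3.39851260e+01,  3.20935643e+01,  1.57960126e-02,
       -2.00361551e-04,  1.02790352e-06]), 'tool_pos': array([0.15381469, 0.50136403, 0.23021083]), 'tcp_rot': array([-3.01512805e-04,  1.48356463e-01,  9.88933362e-01, -1.03668495e-03]), 'contact_force': array([-0.72285517,  0.26857195,  0.72050854]), 'wrist_torque': array([-0.00315248,  0.01564077,  0.03505087]), 'finger_force': 0.0, 'gripper_width': 0.9967002851531329} 0.0187
```

View pics/top0.png

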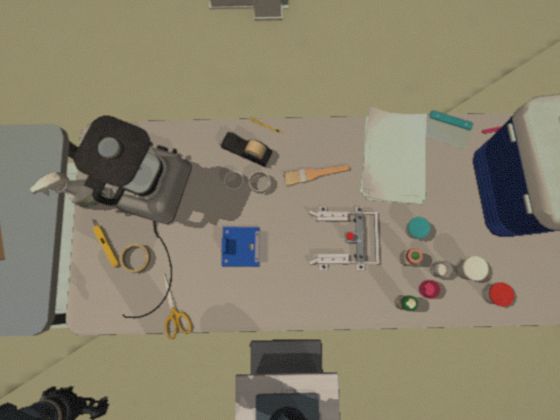

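View pics/side0.png

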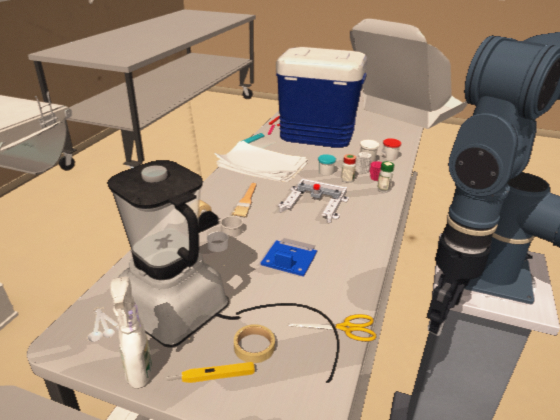

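Top: the scraper is at about (241,247) with its steel edge to the right. The carrier is at about (345,238) with its mouth to the left and the red knob at (350,237). The robot stands at the bottom. Next: a zoomed crop and mask measurements.

Run:
```python
from h import *
s=dict(np.load('pics/top0.npz')); im=s['image']
c=im[195:280,210:400]; cv2.imwrite('pics/c0.png',cv2.resize(c,None,fx=4,fy=4,interpolation=cv2.INTER_CUBIC)[:,:,::-1])
hsv=cv2.cvtColor(im,cv2.COLOR_RGB2HSV)
m=cv2.inRange(hsv,(100,120,40),(130,255,255)); m[:,300:]=0
m=cv2.morphologyEx(m,cv2.MORPH_CLOSE,np.ones((7,7)))
C=max(cv2.findContours(m,0,2)[0],key=cv2.contourArea)
P=np.array([ray(s,u,v,.008)[:2] for u,v in C[:,0]],np.float32)
r=cv2.minAreaRect(P);print('plate',r,cv2.boxPoints(r), cv2.boxPoints(cv2.minAreaRect(C)))
m=cv2.inRange(hsv,(0,150,80),(8,255,255))|cv2.inRange(hsv,(172,150,80),(180,255,255)); m[:,:330]=0;m[:,365:]=0
ys,xs=np.nonzero(m);print('knob',len(xs),xs.mean(),ys.mean(),ray(s,xs.mean(),ys.mean(),.055))
```

```text
plate ((0.5495118498802185, 0.14328491687774658), (0.1174057275056839, 0.12428785860538483), 88.77104187011719) [[0.48612317 0.08592841]
 [0.61038244 0.08326271]
 [0.6129005  0.20064142]
 [0.48864126 0.20330712]] [[222. 227.]
 [258. 227.]
 [258. 265.]
 [222. 265.]]
knob 35 349.77142857142854 235.57142857142858 [ 0.56920066 -0.20903181  0.055     ]
```

View pics/c0.png

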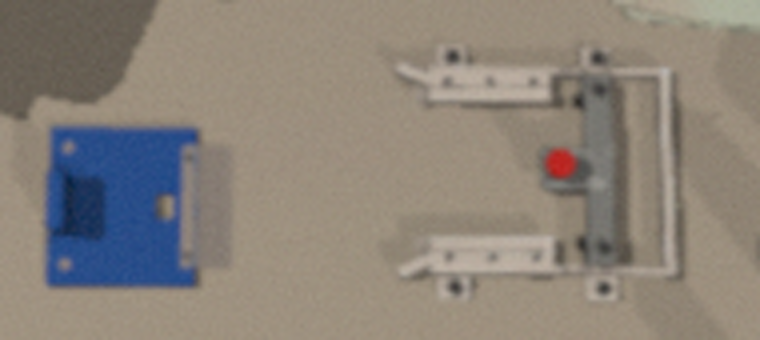

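The crop shows the blue plate with its grip at crop (85,205) and hole at (165,207). Rails run from crop x=430 to 555, with the axis at crop y≈170. I'll move to a hover between scraper and carrier for a closer look.

>>> {"name": "send_rows", "arguments": {
  "grip": [0,0,0,0],
  "delta_pos": [
    [-1,-1,-0.7],
    [-1,-1,-0.7],
    [-1,-1,-0.7],
    [-1,-1,-0.7]
  ],
  "roll": [0,0,0,0]
}}

```text
t: 0.43
tool_pos: [0.2207, 0.375, 0.3021]
tcp_rot: [0.0, 0.148, 0.989, -0.0]
contact_force: [-0.3, -0.3, 0.5]
gripper_width: 0.998
finger_force: 0.0
```

>>> {"name": "send_rows", "arguments": {
  "grip": [0,0,0,0],
  "delta_pos": [
    [-1,-1,0],
    [-1,-1,0],
    [-1,-1,0],
    [-1,-1,0]
  ],
  "roll": [0,0,0,0]
}}

```text
t: 0.77
tool_pos: [0.2878, 0.2484, 0.3012]
tcp_rot: [0.001, 0.15, 0.989, -0.001]
contact_force: [0.4, 1.3, -0.0]
gripper_width: 1.004
finger_force: 0.0
```

>>> {"name": "send_rows", "arguments": {
  "grip": [0,0,0,0],
  "delta_pos": [
    [-1,-1,0],
    [-1,-1,0],
    [-1,-1,0],
    [-1,-1,0]
  ],
  "roll": [0,0,0,0]
}}

```text
t: 1.1
tool_pos: [0.3542, 0.1232, 0.3006]
tcp_rot: [0.0, 0.151, 0.989, -0.001]
contact_force: [-0.1, 0.3, -0.1]
gripper_width: 1.001
finger_force: 0.0
```

>>> {"name": "send_rows", "arguments": {
  "grip": [0,0,0],
  "delta_pos": [
    [-1,-0.1,0],
    [-1,-0.1,0],
    [-1,-0.1,0]
  ],
  "roll": [0,0,0]
}}

```text
t: 1.35
tool_pos: [0.4487, 0.0856, 0.2996]
tcp_rot: [0.0, 0.15, 0.989, -0.001]
contact_force: [-1.2, 0.0, -0.2]
gripper_width: 1.001
finger_force: 0.0
```

>>> {"name": "send_rows", "arguments": {
  "grip": [0,0,0,0,0,0],
  "delta_pos": [
    [-0.9,0,0],
    [-0.9,0,0],
    [-0.9,0,0],
    [-0.9,0,0],
    [-0.9,0,0],
    [-0.9,0,0]
  ],
  "roll": [-0.095,-0.095,-0.095,-0.095,-0.095,-0.095]
}}

```text
t: 1.85
tool_pos: [0.5307, 0.0621, 0.3017]
tcp_rot: [-0.0, -0.0, 1.0, 0.0]
contact_force: [0.2, -0.2, -0.2]
gripper_width: 1.003
finger_force: 0.0
```

Run:
```python
from h import *
s=snap('wrist','w0');print(np.round(s['extrinsics'],3),s['vertical_fov'])
o=telemetry.observe();print(o['t'],o['tool_pos'],o['tcp_rot'],o['joint_pos'])
```

```text
[[-0.     0.964  0.265  0.462]
 [ 1.     0.    -0.     0.062]
 [-0.     0.265 -0.964  0.445]
 [ 0.     0.     0.     1.   ]] 65.58726876064904
1.9 [0.53056638 0.06226754 0.30220482] [ 3.72273993e-04 -2.67374116e-04  9.99999891e-01  9.06280312e-05] [-8.84761063e-03  1.03103568e-01  3.00259606e-01  1.76720950e+00
  1.88034970e-04 -9.38228906e-03]
```

View pics/w0.png

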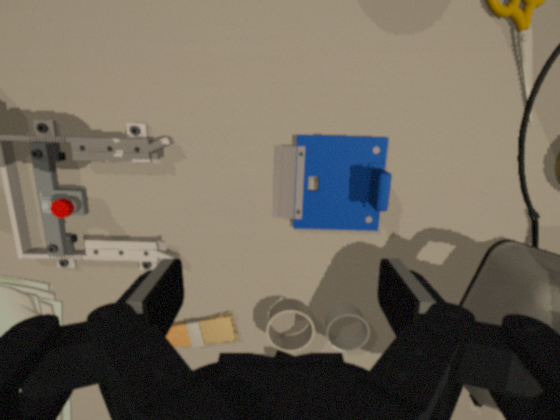

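The wrist view shows the scraper at (340,183), its steel edge at column 275 and its grip top at (383,190). The carrier rails are at rows ~150 and ~250, with the mouth at column ~165 and the knob at (62,208). Next I'll measure edges precisely.

Run:
```python
from h import *
s=dict(np.load('pics/w0.npz')); im=s['image']
cv2.imwrite('pics/c1.png',cv2.resize(im[110:275,0:190],None,fx=3.5,fy=3.5,interpolation=cv2.INTER_CUBIC)[:,:,::-1])
hsv=cv2.cvtColor(im,cv2.COLOR_RGB2HSV)
m=cv2.inRange(hsv,(100,120,30),(130,255,255)); m[:,:260]=0;m[:,420:]=0;m[:110]=0;m[250:]=0
up=[];lo=[];fr=[];re=[]
for c in range(300,376,2):
    r=np.nonzero(m[:,c])[0]; up.append(ray(s,c,r[0]-.5,.008)[:2]); lo.append(ray(s,c,r[-1]+.5,.008)[:2])
for r in list(range(140,168,2))+list(range(212,228,2)):
    c=np.nonzero(m[r])[0]; re.append(ray(s,c[-1]+.5,r,.008)[:2])
    fr.append(ray(s,c[0]-.5,r,.008)[:2])
for n,p in zip(('up','lo','fr','re'),(up,lo,fr,re)):
    p=np.array(p); x,y=p.T
    k=np.polyfit(y,x,1) if n in('up','lo') else np.polyfit(x,y,1)
    print(n,p.mean(0),np.degrees(np.arctan(k[0])),np.ptp(p,0), np.std((x-np.polyval(k,y)) if n in('up','lo') else (y-np.polyval(k,x))))
# grip top: rear-most, blue tall
print('knob',[ray(s,62,208,.056)])
for r in (160,175,185,195,205): print(r,np.nonzero(m[r])[0][[0,-1]])
```

```text
up [0.48456394 0.13594489] 1.326465520480135 [0.0038133  0.09707279] 0.00044843094181256716
lo [0.61261246 0.14189153] 1.6792136537414013 [0.00296025 0.10475589] 0.0004410007877598934
fr [0.54016613 0.09001925] -3.2350233631781995 [0.11901485 0.01498975] 0.005406964122626637
re [0.5401211  0.20044941] -1.693846830351219 [0.11900683 0.00439581] 0.00038736505910150464
knob [array([ 0.56940647, -0.20828204,  0.056     ])]
160 [305 384]
175 [305 390]
185 [304 389]
195 [304 387]
205 [303 386]
```

View pics/c1.png

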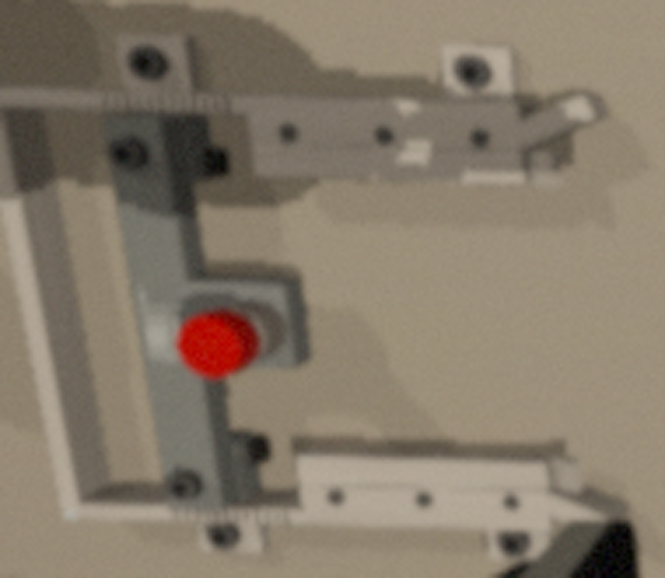

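Run:
```python
from h import *
s=dict(np.load('pics/w0.npz'))
g=lambda u,v,z: ray(s,(u+.5)/3.5-.5,(v+.5)/3.5-.5+110,z)[:2]
A=np.array([g(*p,.02) for p in((289,132),(384,134),(480,137))]);B=np.array([g(*p,.02) for p in((336,497),(424,499),(512,502))])
print('screws',A,B,'dist',np.linalg.norm(A-B,axis=1),'mid',(A+B)/2)
for q in(A,B,(A+B)/2): k=np.polyfit(q[:,1],q[:,0],1);print('ang',np.degrees(np.arctan(k[0])))
d=A-B;print('perp ang',np.degrees(np.arctan2(d[:,1],-d[:,0])))
print('inner lips',g(255,172,.02),g(525,182,.02),g(298,455,.02),g(550,462,.02))
print('ends mouth',g(548,490,.02))
print('knob',g(218,345,.058),'stopsfront/buffers',g(228,162,.012),g(268,450,.012))
k=ray(s,385,190,.052);print('grip px',k)
s2=dict(np.load('pics/top0.npz'))
C=lambda u,v,z: ray(s2,(u+.5)/4-.5+210,(v+.5)/4-.5+195,z)[:2]
print('top: rails mid',(C(430,84,.02)+C(430,254,.02))/2,(C(553,84,.02)+C(555,254,.02))/2)
```

```text
screws [[ 0.49844824 -0.19297158]
 [ 0.49916007 -0.15817268]
 [ 0.50023557 -0.12301795]] [[ 0.64283035 -0.19737638]
 [ 0.64367763 -0.16220447]
 [ 0.64495842 -0.12704604]] dist [0.14444929 0.14457378 0.1447789 ] mid [[ 0.57063929 -0.19517398]
 [ 0.57141885 -0.16018857]
 [ 0.572597   -0.12503199]]
ang 1.4640949250850384
ang 1.7331149525381364
ang 1.5990023958999868
perp ang [1.74743202 1.59804047 1.59430904]
inner lips [ 0.51308549 -0.20793425] [ 0.5167465  -0.10822162] [ 0.62489229 -0.20976106] [ 0.62781083 -0.11007255]
ends mouth [ 0.63977346 -0.11207287]
knob [ 0.56912879 -0.20702769] stopsfront/buffers [ 0.51029365 -0.22256158] [ 0.6258102 -0.2266518]
grip px [0.54736048 0.19056325 0.052     ]
top: rails mid [ 0.57263228 -0.10876752] [ 0.5704915  -0.20914916]
```

Carrier axis is x≈0.5714+0.028(y+0.16), with the mouth at y≈-0.109. The plunger is at y≈-0.207, so the stops are at y≈-0.232 (s≈17 mm, inside 0 to 35). The scraper has the same 1.6° heading and its grip is at about (0.550, 0.188). Going above the grip.

>>> {"name": "send_rows", "arguments": {
  "grip": [0,0,0,0],
  "delta_pos": [
    [-0.1,0.63,1],
    [-0.1,0.63,1],
    [-0.1,0.63,1],
    [-0.1,0.63,1]
  ],
  "roll": [0.009,0.009,0.009,0.009]
}}

```text
t: 2.23
tool_pos: [0.5366, 0.1278, 0.1946]
tcp_rot: [-0.006, 0.012, 1.0, 0.0]
contact_force: [-1.2, 0.3, -0.7]
gripper_width: 0.998
finger_force: 0.0
```

>>> {"name": "send_rows", "arguments": {
  "grip": [0,0,0,0,0,0],
  "delta_pos": [
    [-0.07,0.63,1],
    [-0.07,0.63,1],
    [-0.07,0.63,1],
    [-0.07,0.63,1],
    [-0.07,0.63,1],
    [-0.07,0.63,1]
  ],
  "roll": [0,0,0,0,0,0]
}}

```text
t: 2.73
tool_pos: [0.5509, 0.1874, 0.1039]
tcp_rot: [0.002, 0.014, 1.0, 0.0]
contact_force: [0.2, 0.0, 0.2]
gripper_width: 0.999
finger_force: 0.0
```

Run:
```python
from h import *
s=snap('wrist','w1')
o=telemetry.observe();print(o['t'],o['tool_pos'],o['tcp_rot'])
```

```text
2.7833 [0.55172883 0.187222   0.10477656] [2.54675056e-03 1.40580030e-02 9.99897900e-01 2.77720033e-04]
```

View pics/w1.png

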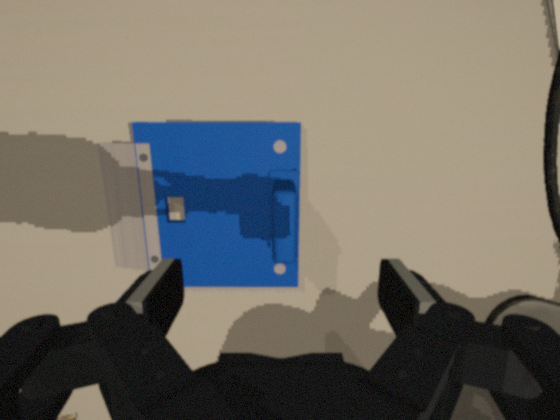

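The grip is at columns 272-297, centred between the fingers (midpoint about 281). Quick check on its ray, then I'll descend.

Run:
```python
from h import *
s=dict(np.load('pics/w1.npz'))
f=210/np.tan(np.radians(float(s['vertical_fov']))/2);T=np.linalg.inv(s['extrinsics'])
h=np.array([.028,1]);h=-h/np.linalg.norm(h);l=np.array([1,-.028]);c=np.array([.5499,.1884])
for z in(.052,.008):
  for a in(-.008,.008):
    for b in(-.025,.025):
      w=np.r_[c+h*a+l*b,z,1];p=T@w;print(z,a,b,np.round([f*p[0]/p[2]+s['cx'],f*p[1]/p[2]+s['cy']]))
for u,v in((300,122),(298,286),(280,147),(279,268)):print(ray(s,u,v,.008))
```

```text
0.052 -0.008 -0.025 [296. 190.]
0.052 -0.008 0.025 [295. 265.]
0.052 0.008 -0.025 [269. 190.]
0.052 0.008 0.025 [270. 265.]
0.008 -0.008 -0.025 [293. 177.]
0.008 -0.008 0.025 [292. 240.]
0.008 0.008 -0.025 [271. 177.]
0.008 0.008 0.025 [272. 240.]
[0.48584315 0.20273812 0.008     ]
[0.61500288 0.1996936  0.008     ]
[0.50291887 0.1881034  0.008     ]
[0.59854334 0.18467524 0.008     ]
```

>>> {"name": "send_rows", "arguments": {
  "grip": [0,0,0,0,0,0,0,0,0,0],
  "delta_pos": [
    [0.01,0.015,0.3],
    [0.01,0.015,0.5],
    [0.01,0.015,0.7],
    [0.01,0.015,0.82],
    [0.01,0.015,0.85],
    [0.01,0.015,0.85],
    [0.01,0.015,0.85],
    [0.01,0.015,0.85],
    [0.01,0.015,0.85],
    [0.01,0.015,0.85]
  ],
  "roll": [0,0,0,0,0,0,0,0,0,0]
}}

```text
t: 3.62
tool_pos: [0.5503, 0.1893, 0.0177]
tcp_rot: [0.001, 0.014, 1.0, 0.0]
contact_force: [0.6, -0.3, -0.6]
gripper_width: 1.0
finger_force: 0.0
```

>>> {"name": "send_rows", "arguments": {
  "grip": [1,1,1,1,1,1,1,1,1,1],
  "delta_pos": [
    [0,0,0],
    [0,0,0],
    [0,0,0],
    [0,0,0],
    [0,0,0],
    [0,0,0],
    [0,0,0],
    [0,0,0],
    [0,0,0],
    [0,0,0]
  ],
  "roll": [0,0,0,0,0,0,0,0,0,0],
  "grip_force": 50
}}

```text
t: 4.45
tool_pos: [0.5493, 0.1893, 0.0163]
tcp_rot: [0.0, 0.014, 1.0, 0.0]
contact_force: [0.5, 0.2, -0.3]
gripper_width: 0.182
finger_force: 49.2
```

Grasped (15.5 mm opening, matching the 16 mm grip). Sliding sideways onto the carrier axis and forward to just before the mouth.

>>> {"name": "send_rows", "arguments": {
  "grip": [1,1,1,1,1,1,1,1,1,1],
  "delta_pos": [
    [-0.05,-0.1,0],
    [-0.11,-0.25,0],
    [-0.17,-0.4,0],
    [-0.23,-0.55,0],
    [-0.28,-0.7,0],
    [-0.31,-0.85,0],
    [-0.31,-0.95,0],
    [-0.31,-1,0],
    [-0.31,-1,0],
    [-0.31,-1,0]
  ],
  "roll": [0,0,0,0,0,0,0,0,0,0]
}}

```text
t: 5.28
tool_pos: [0.5774, 0.0873, 0.0163]
tcp_rot: [-0.0, 0.014, 1.0, -0.001]
contact_force: [-0.0, -1.6, -0.7]
gripper_width: 0.179
finger_force: 49.2
```

Run:
```python
from h import *
s=snap('wrist','w2')
o=telemetry.observe();print(o['t'],o['tool_pos'],o['tcp_rot'],o['contact_force'],o['wrist_torque'])
cv2.imwrite('pics/w2b.png',cv2.resize(s['image'][60:300,:340],None,fx=2.3,fy=2.3,interpolation=cv2.INTER_CUBIC)[:,:,::-1])
```

```text
5.3333 [0.57739332 0.08774528 0.01635705] [ 1.57235350e-05  1.39440633e-02  9.99902497e-01 -7.48061640e-04] [0.42582884 0.06219963 1.16914887] [-0.00537956  0.01438123  0.05943629]
```

View pics/w2b.png

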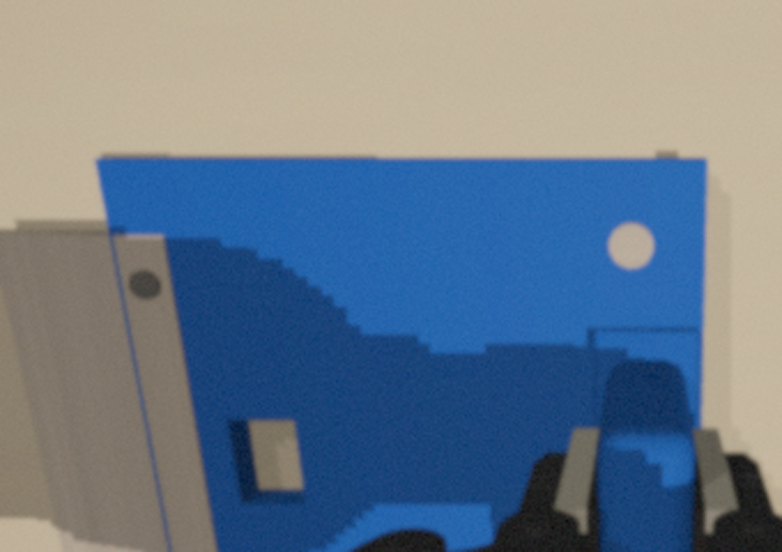

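The plate is held square, its near edge flat at crop row 158 (image row ~129). Computing lateral correction and yaw relative to the carrier axis.

```bash
python3 - <<'E'
from h import *
def edge(s,zz):
    hsv=cv2.cvtColor(s['image'],cv2.COLOR_RGB2HSV)
    m=cv2.inRange(hsv,(100,120,30),(130,255,255))
    P=[]
    for c in range(60,300,4):
        r=np.nonzero(m[100:200,c])[0]
        if len(r): P.append(ray(s,c,r[0]+99.5,zz)[:2])
    P=np.array(P);k=np.polyfit(P[:,1],P[:,0],1);return P,k
s=dict(np.load('pics/w2.npz'));P,k=edge(s,.008)
print('edge angle',np.degrees(np.arctan(k[0])),P[[0,-1]])
y=P[:,1].mean();print('centre x here',np.polyval(k,y)+.065,'carrier axis x',.5714+.028*(y+.16))
s=dict(np.load('pics/top0.npz'))
E
python3 - <<'E'
import sys;sys.path.insert(0,'.')
import os;os.chdir('.')
from h import *
s=snap('top','top2');im=s['image']
hsv=cv2.cvtColor(im,cv2.COLOR_RGB2HSV);m=cv2.inRange(hsv,(100,120,30),(130,255,255));m[:,:200]=0;m[:,330:]=0;m[:215]=0;m[275:]=0
for c in range(258,300,6):
    r=np.nonzero(m[:,c])[0]; 
    if len(r): print(c,r[0],r[-1],ray(s,c,r[0]-.5,.008)[:2],ray(s,c,r[-1]+.5,.008)[:2])
cv2.imwrite('pics/c3.png',cv2.resize(im[195:280,210:400],None,fx=4,fy=4,interpolation=cv2.INTER_CUBIC)[:,:,::-1])
E
```

```text
edge angle 1.904043610918121 [[ 0.51075152 -0.01063793]
 [ 0.51417699  0.09591138]]
centre x here 0.5774794190038901 carrier axis x 0.5770742493602882
264 218 253 [0.64171172 0.06322318] [0.52287333 0.06468276]
270 218 256 [0.64128419 0.04340876] [0.5127392  0.04534584]
276 218 256 [0.64085672 0.02359742] [0.5123293  0.02589246]
282 218 256 [0.64042932 0.00378918] [0.51191947 0.00644206]
288 219 256 [ 0.63664826 -0.0159374 ] [ 0.51150969 -0.01300536]
```

View pics/c3.png

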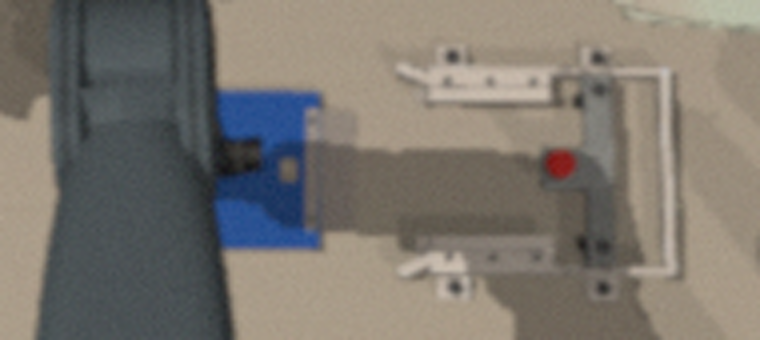

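Alignment is good (within 0.5 mm and 0.3°). Sliding toward and into the rails.

>>> {"name": "send_rows", "arguments": {
  "grip": [1,1,1,1,1,1,1,1,1,1],
  "delta_pos": [
    [0,-0.08,0],
    [0,-0.16,0],
    [0,-0.24,0],
    [0,-0.32,0],
    [0,-0.4,0],
    [0,-0.48,0],
    [0,-0.56,0],
    [0,-0.64,0],
    [0,-0.7,0],
    [0,-0.7,0]
  ],
  "roll": [0,0,0,0,0,0,0,0,0,0]
}}

```text
t: 6.22
tool_pos: [0.5755, 0.0161, 0.0163]
tcp_rot: [-0.0, 0.015, 1.0, -0.001]
contact_force: [-0.1, -1.7, 0.7]
gripper_width: 0.181
finger_force: 49.3
```

>>> {"name": "send_rows", "arguments": {
  "grip": [1,1,1,1,1,1,1,1,1,1],
  "delta_pos": [
    [0,-0.05,0],
    [0,-0.1,0],
    [0,-0.15,0],
    [0,-0.2,0],
    [0,-0.25,0],
    [0,-0.3,0],
    [0,-0.35,0],
    [0,-0.4,0],
    [0,-0.4,0],
    [0,-0.4,0]
  ],
  "roll": [0,0,0,0,0,0,0,0,0,0]
}}

```text
t: 7.05
tool_pos: [0.5744, -0.0232, 0.0163]
tcp_rot: [-0.0, 0.014, 1.0, -0.001]
contact_force: [0.5, -1.7, 1.1]
gripper_width: 0.181
finger_force: 49.3
```

>>> {"name": "send_rows", "arguments": {
  "grip": [1,1,1,1,1,1,1,1,1,1],
  "delta_pos": [
    [0,-0.05,0],
    [0,-0.1,0],
    [0,-0.15,0],
    [0,-0.2,0],
    [0,-0.25,0],
    [0,-0.3,0],
    [0,-0.35,0],
    [0,-0.4,0],
    [0,-0.4,0],
    [0,-0.4,0]
  ],
  "roll": [0,0,0,0,0,0,0,0,0,0]
}}

```text
t: 7.88
tool_pos: [0.5733, -0.0632, 0.0164]
tcp_rot: [-0.0, 0.014, 1.0, -0.001]
contact_force: [-1.0, -1.6, 1.4]
gripper_width: 0.184
finger_force: 49.4
```

>>> {"name": "send_rows", "arguments": {
  "grip": [1,1,1,1,1,1,1,1,1,1],
  "delta_pos": [
    [0,-0.05,0],
    [0,-0.1,0],
    [0,-0.15,0],
    [0,-0.2,0],
    [0,-0.25,0],
    [0,-0.3,0],
    [0,-0.35,0],
    [0,-0.35,0],
    [0,-0.35,0],
    [0,-0.35,0]
  ],
  "roll": [0,0,0,0,0,0,0,0,0,0]
}}

```text
t: 8.72
tool_pos: [0.5728, -0.0952, 0.0164]
tcp_rot: [0.0, 0.013, 1.0, 0.001]
contact_force: [1.5, 5.8, 1.6]
gripper_width: 0.183
finger_force: 49.5
```

Light resistance (about 6 N) while the plunger climbs the taper, as expected. Creeping on.

>>> {"name": "send_rows", "arguments": {
  "grip": [1,1,1,1,1,1,1,1],
  "delta_pos": [
    [0,-0.02,0],
    [0,-0.04,0],
    [0,-0.06,0],
    [0,-0.08,0],
    [0,-0.1,0],
    [0,-0.12,0],
    [0,-0.12,0],
    [0,-0.12,0]
  ],
  "roll": [0,0,0,0,0,0,0,0]
}}

```text
t: 9.38
tool_pos: [0.5723, -0.107, 0.0164]
tcp_rot: [0.0, 0.013, 1.0, 0.002]
contact_force: [0.3, 6.4, 1.3]
gripper_width: 0.185
finger_force: 49.5
```

>>> {"name": "send_rows", "arguments": {
  "grip": [1,1,1,1,1,1,1,1],
  "delta_pos": [
    [0,-0.015,0],
    [0,-0.03,0],
    [0,-0.045,0],
    [0,-0.06,0],
    [0,-0.075,0],
    [0,-0.09,0],
    [0,-0.09,0],
    [0,-0.09,0]
  ],
  "roll": [0,0,0,0,0,0,0,0]
}}

```text
t: 10.05
tool_pos: [0.5719, -0.1158, 0.0164]
tcp_rot: [0.0, 0.013, 1.0, 0.002]
contact_force: [0.4, 7.2, 1.4]
gripper_width: 0.181
finger_force: 49.6
```

>>> {"name": "send_rows", "arguments": {
  "grip": [1,1,1,1,1,1],
  "delta_pos": [
    [0,-0.01,0],
    [0,-0.02,0],
    [0,-0.03,0],
    [0,-0.04,0],
    [0,-0.04,0],
    [0,-0.04,0]
  ],
  "roll": [0,0,0,0,0,0]
}}

```text
t: 10.55
tool_pos: [0.5718, -0.1195, 0.0164]
tcp_rot: [0.0, 0.013, 1.0, 0.002]
contact_force: [0.4, 7.2, 2.6]
gripper_width: 0.175
finger_force: 49.6
```

>>> {"name": "send_rows", "arguments": {
  "grip": [1,1,1,1,1,1],
  "delta_pos": [
    [0,-0.01,0],
    [0,-0.02,0],
    [0,-0.03,0],
    [0,-0.03,0],
    [0,-0.03,0],
    [0,-0.03,0]
  ],
  "roll": [0,0,0,0,0,0]
}}

```text
t: 11.05
tool_pos: [0.5717, -0.1222, 0.0164]
tcp_rot: [0.0, 0.013, 1.0, 0.002]
contact_force: [-0.1, 8.3, 2.6]
gripper_width: 0.182
finger_force: 49.7
```

Buffers are starting to push back. Now 1.5–2 mm steps with dwell.

>>> {"name": "send_rows", "arguments": {
  "grip": [1,1,1,1,1],
  "delta_pos": [
    [0,-0.01,0],
    [0,-0.02,0],
    [0,-0.02,0],
    [0,-0.02,0],
    [0,-0.02,0]
  ],
  "roll": [0,0,0,0,0]
}}

```text
t: 11.47
tool_pos: [0.5717, -0.125, 0.0164]
tcp_rot: [0.0, 0.013, 1.0, 0.001]
contact_force: [0.2, 5.1, 2.0]
gripper_width: 0.179
finger_force: 49.6
```

>>> {"name": "send_rows", "arguments": {
  "grip": [1,1,1,1,1],
  "delta_pos": [
    [0,-0.01,0],
    [0,-0.015,0],
    [0,-0.015,0],
    [0,-0.015,0],
    [0,-0.015,0]
  ],
  "roll": [0,0,0,0,0]
}}

```text
t: 11.88
tool_pos: [0.5717, -0.1255, 0.0166]
tcp_rot: [0.0, 0.013, 1.0, 0.003]
contact_force: [0.4, 8.7, 3.1]
gripper_width: 0.184
finger_force: 49.8
```

```bash
cat > k.py <<'E'
from h import *
def knob(s):
    hsv=cv2.cvtColor(s['image'],cv2.COLOR_RGB2HSV)
    m=cv2.inRange(hsv,(0,150,60),(8,255,255))|cv2.inRange(hsv,(172,150,60),(180,255,255))
    n,_,st,c=cv2.connectedComponentsWithStats(m)
    return [(st[i][:5].tolist(),c[i].round(2).tolist()) for i in range(1,n) if st[i][4]>8]
E
python3 - <<'E'
from k import *
for n in('side',):
    print(knob(dict(np.load('pics/side0.npz'))));s=snap(n,'side3');print(knob(s))
s=snap('wrist','w3');print(knob(s))
o=telemetry.observe();print(o['tool_pos'],o['contact_force'])
s=dict(np.load('pics/side0.npz'));f=210/np.tan(np.radians(float(s['vertical_fov']))/2);T=np.linalg.inv(s['extrinsics'])
for z in(.05,.0575):
  p=T@np.array([.569,-.2075,z,1]);print(f*p[0]/p[2]+s['cx'],f*p[1]/p[2]+s['cy'])
E
```

```text
[([268, 116, 12, 18, 55], [272.6, 123.76]), ([383, 139, 18, 9, 128], [391.56, 142.7]), ([344, 158, 11, 6, 54], [348.96, 160.61]), ([370, 161, 11, 19, 161], [374.78, 169.76]), ([314, 184, 6, 6, 32], [316.34, 186.38])]
[([268, 116, 12, 18, 57], [272.47, 123.98]), ([383, 139, 18, 9, 128], [391.56, 142.7]), ([344, 157, 11, 7, 61], [349.08, 160.2]), ([370, 162, 12, 19, 168], [374.92, 169.99]), ([316, 184, 4, 6, 17], [317.76, 186.65])]
[([10, 276, 82, 70, 4152], [50.53, 310.07])]
[ 0.57165651 -0.12549784  0.01652294] [0.98356395 8.5108963  3.43953832]
316.5208162930732 187.3549058826838
316.66586011525834 185.4375615872189
```

Run:
```python
from k import *
s=dict(np.load('pics/w3.npz'))
hsv=cv2.cvtColor(s['image'],cv2.COLOR_RGB2HSV)
f=210/np.tan(np.radians(float(s['vertical_fov']))/2);T=np.linalg.inv(s['extrinsics'])
for z in(.058,.0655):
  p=T@np.array([.569,-.2075,z,1]);print('top centre',f*p[0]/p[2]+s['cx'],f*p[1]/p[2]+s['cy'],'diam px',.024*f/p[2])
cv2.imwrite('pics/w3b.png',cv2.resize(s['image'],(560,420))[:,:,::-1])
```

```text
top centre 49.97657819839432 316.7663084693305 diam px 67.74933915991969
top centre 34.68652063162628 330.04374818567294 diam px 72.27479284182198
```

View pics/w3b.png

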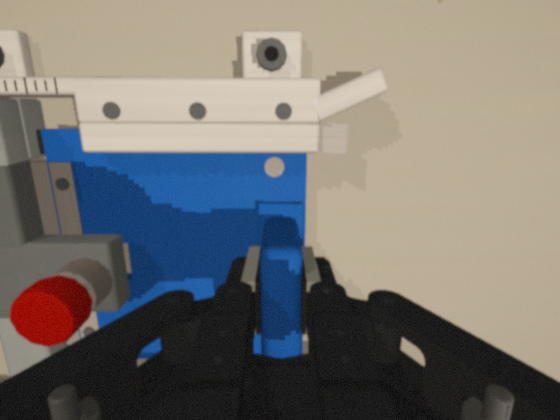

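The wrist picture shows the plate in the rails with its shoulder at the bridge. The knob top is around (48,313), which fits the dropped height (50,317) rather than the riding one (35,330). I'll press slightly more, then do a gentle back-off test.

>>> {"name": "send_rows", "arguments": {
  "grip": [1,1,1,1,1,1],
  "delta_pos": [
    [0,-0.01,0],
    [0,-0.015,0],
    [0,-0.015,0],
    [0,-0.015,0],
    [0,-0.015,0],
    [0,-0.015,0]
  ],
  "roll": [0,0,0,0,0,0]
}}

```text
t: 12.48
tool_pos: [0.5716, -0.1258, 0.0167]
tcp_rot: [0.0, 0.012, 1.0, 0.004]
contact_force: [0.6, 11.7, 4.6]
gripper_width: 0.183
finger_force: 49.9
```

>>> {"name": "send_rows", "arguments": {
  "grip": [1,1,1,1,1,1],
  "delta_pos": [
    [0,0.02,0],
    [0,0.04,0],
    [0,0.06,0],
    [0,0.08,0],
    [0,0.08,0],
    [0,0.08,0]
  ],
  "roll": [0,0,0,0,0,0]
}}

```text
t: 12.98
tool_pos: [0.5717, -0.1251, 0.0164]
tcp_rot: [0.0, 0.015, 1.0, -0.003]
contact_force: [0.4, -5.4, -0.3]
gripper_width: 0.171
finger_force: 49.7
```

Hard stop felt at 12 N, and the back-off moves only 0.7 mm while pulling, so it is locked. Relax, open, and retreat.

>>> {"name": "send_rows", "arguments": {
  "grip": [1,1,0.5,0,0,0,0,0,0,0],
  "delta_pos": [
    [0,-0.03,0],
    [0,-0.03,0],
    [0,-0.03,0],
    [0,-0.03,0],
    [0,-0.03,0],
    [0,-0.03,0],
    [0,-0.03,0],
    [0,-0.03,0],
    [0,-0.03,0],
    [0,-0.03,0]
  ],
  "roll": [0,0,0,0,0,0,0,0,0,0]
}}

```text
t: 13.82
tool_pos: [0.5716, -0.1246, 0.0163]
tcp_rot: [-0.0, 0.014, 1.0, -0.0]
contact_force: [0.7, 0.5, 1.2]
gripper_width: 0.999
finger_force: 0.0
```

>>> {"name": "send_rows", "arguments": {
  "grip": [0,0,0,0,0,0,0,0,0,0],
  "delta_pos": [
    [0,0,-0.1],
    [0,0,-0.25],
    [0,0,-0.4],
    [0,0,-0.6],
    [0,0,-0.8],
    [0,0,-1],
    [0,0,-1],
    [0,0,-1],
    [0,0,-1],
    [0,0,-1]
  ],
  "roll": [0,0,0,0,0,0,0,0,0,0]
}}

```text
t: 14.65
tool_pos: [0.5707, -0.1244, 0.1149]
tcp_rot: [-0.001, 0.014, 1.0, 0.0]
contact_force: [-0.7, -0.3, -0.3]
gripper_width: 1.002
finger_force: 0.0
```

>>> {"name": "send_rows", "arguments": {
  "grip": [0,0,0,0,0,0],
  "delta_pos": [
    [0,0.2,-0.3],
    [0,0.5,-0.6],
    [0,1,-1],
    [0,1,-1],
    [0,1,-1],
    [0,1,-1]
  ],
  "roll": [0,0,0,0,0,0]
}}

```text
t: 15.15
tool_pos: [0.5746, -0.0239, 0.2163]
tcp_rot: [0.0, 0.013, 1.0, -0.0]
contact_force: [0.3, 0.1, -0.2]
gripper_width: 1.0
finger_force: 0.0
```

Run:
```python
from k import *
s=snap('side','side4');print([k for k in knob(s) if 300<k[1][0]<335]);s=snap('wrist','w4');print(knob(s))
f=210/np.tan(np.radians(float(s['vertical_fov']))/2);T=np.linalg.inv(s['extrinsics'])
for z in(.058,.0655):
  p=T@np.array([.569,-.2075,z,1]);print('top centre',f*p[0]/p[2]+s['cx'],f*p[1]/p[2]+s['cy'])
o=telemetry.observe();print(o['t'],o['tool_pos'],o['contact_force'])
```

```text
[([314, 184, 6, 6, 31], [316.45, 186.58])]
[([72, 182, 30, 25, 562], [86.59, 193.3])]
top centre 86.89169901243972 193.64696282713092
top centre 82.2193931836403 195.45006589923807
15.25 [ 0.57350457 -0.02518634  0.2140669 ] [-0.60575304 -0.05863769 -0.14780775]
```

View pics/w4.png

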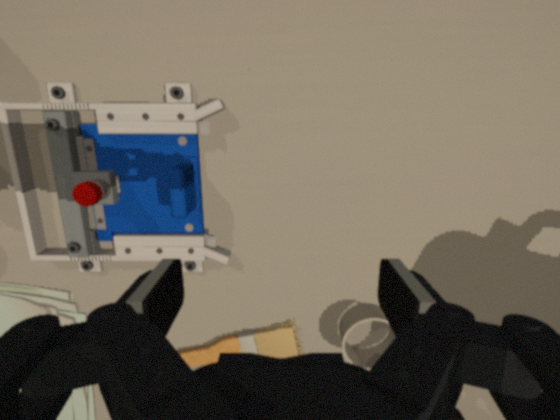

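The scraper stays seated in the rails. The knob is at (87,193), which matches the dropped height (87,194), and the side view is back to its initial 316.4, 186.5. Handing in.

```bash
python3 -c "
from bench import bot;print(bot.hand_in())"
```

```text
the job is handed in; nothing more can be done
None
```

The scraper is in the carrier with the plunger down in its lock hole; it held against a gentle pull and after release, and the job was handed in at about 15 s with a highest push reading of about 12 N.

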